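Wipe the brass offcuts off the key cutter's bench plate

TASK

Take the scraper block (the one with the wide foot) by its handle, set it on the steel bench plate behind the two brass offcuts, on the side away from the catch tray, and wipe both offcuts with it over the edge into the tray. Do not touch the offcuts with the gripper. Leave the scraper standing upright on the plate.

Things in the scene. Friction and masses are not known exactly. Their poses are not given: they have to be found in the camera images.
- scraper_grip (a point): Handle centre of the loose scraper block (0.3 kg), upright on the bench. Foot: dark steel bar 140 (x) by 30 (y) by 25 mm high; on its middle a wooden handle 60 (x) by 26 mm (y, grip across this), 25 to 80 mm above the underside. This point: 52 mm above the underside, on the middle axis; z up. The stamp nearby, round handle on a 45 mm square foot, is not it.
- plate: Fixed steel plate with catch tray. Origin: middle of the plate's underside, on the bench; z up. Flat top 200 x 200 mm, 35 mm up. Tray along its whole -y edge: y -100 to -190 mm, floor 4 mm up, outer walls 4 mm thick, 30 mm high (below the plate's top), open to the plate. Offcuts lie with centres within x -42 to 42, y -50 to 10 mm; rest of the top is bare.
- chip1: First brass offcut, loose, flat on the plate: 20 (x) by 14 (y) by 6 mm (z), about 14 g. Origin at the middle of its underside, z up. Lies on the plate's -x half.
- chip2: Second brass offcut, the same, on the plate's +x half.

How it is judged:
On the way:
1. the scraper, upright, is down on the plate (within 8 mm) short of the tray edge, with both offcuts still on the plate (angle between scraper_grip's own z axis and vertical below 0.17 rad and x of scraper_grip in the frame of plate between -0.08 and 0.08 m and y of scraper_grip in the frame of plate between -0.04 and 0.1 m and z of scraper_grip in the frame of plate between 0.077 and 0.095 m and y of each of chip1, chip2 in the frame of plate above -0.09 m and z of each of chip1, chip2 in the frame of plate above 0.03 m), for 0.1 s.
At the end, for the whole second after the job is handed in: Both offcuts lie at rest in the catch tray (centres within its outline, below the plate's top), and the scraper stands on the plate, its middle within the plate's outline, upright within 10 degrees, its handle centre within 8 mm of its standing height (x of chip1 in the frame of plate between -0.1 and 0.1 m and y of chip1 in the frame of plate between -0.19 and -0.1 m and z of each of chip1, chip2 in the frame of plate below 0.028 m and linear speed of each of chip1, chip2 below 0.02 m/s and x of chip2 in the frame of plate between -0.1 and 0.1 m and y of chip2 in the frame of plate between -0.19 and -0.1 m and angle between scraper_grip's own z axis and vertical below 0.17 rad and x of scraper_grip in the frame of plate between -0.1 and 0.1 m and y of scraper_grip in the frame of plate between -0.1 and 0.1 m and z of scraper_grip in the frame of plate between 0.077 and 0.095 m); the robot touches nothing.
It fails at once if the gripper or arm touches an offcut (contact force between any of the fingers, the arm and chip1 above 0.3 N or contact force between any of the fingers, the arm and chip2 above 0.3 N).
It also fails if it takes over 40 s, if anything falls off the work surface, if the arm or the gripper's body presses on something with over 40 N, if the wrist force passes 120 N, or if a joint passes its speed limit or range.

ROBOT

A 6-joint arm with a two-finger parallel gripper is mounted at the origin on the work surface. World frame = base frame: x ahead of the robot, y to its left, z up, the work surface at z = 0. Lengths are in m, angles in rad, forces in N, time in s.
With the tool pointing down it reaches from about 0.3 to 0.875 m from the base axis. Payload 6.4 kg.
Tool frame: the origin (TCP) lies midway between the tips of the shut fingers; the grasp point (between the pads) lies 19 mm behind it; z points along the fingers, y is the direction in which the jaws open and shut (so a half turn about z gives the same grasp; the last joint's range is limited). The gripper opens to 85 mm and grips with 20 to 120 N. Pads are 22 mm wide; open, the fingers measure 114 mm over their backs; the gripper's body (76 mm by 85 mm) begins 54 mm behind the grasp point. The pads swing forward as they close: fully open they stand 13 mm farther back than shut.
Start: joints at [1.09, 0.181, 1.607, -0, 1.354, -0.206], TCP at [0.156, 0.553, 0.21] pointing down, gripper open.
Joint ranges: [-2.99, 2.99], [-0.89, 2.07], [0.3, 2.58], [-1.14, 4.28], [0, 2.63], [-3.12, 3.12]. Speed limits (rad/s): [2.57, 2.57, 3.01, 3.14, 3.14, 3.14].

INTERFACE

Orientations are given as a unit quaternion [w, x, y, z].
In Python, from bench import ctrl gives the robot as it stands. The module is installed in compiled form; this text tells all that it offers.
- The arm moves only by the tool arm_command, never from a script. Its argument "plan" is one flat list of numbers, 4 for each row, row after row: the shift along the tool's x, y, z in mm, then the turn about the tool's z in rad. A call has 1 to 20 rows; each row shifts and turns the commanded pose from where the row before left it, along the tool's axes as they then stand; what a row does not reach is not made up. A row lasts 1/10 s, in which the tool goes at most 50 mm and 8.59 degrees, less where a joint would pass 70% of its speed; a pose out of reach is approached as far as the arm can. A call is refused whole if a number of a shift passes 50 or a number of a turn 0.15, either way. A call with a gripper value outside its range is refused whole. "grip" is the opening, from 0 (shut) to 1 (fully open), set as the call begins (left out, the last holds). The fingers move at their own pace and stop on an object; the grip force is fixed at half the most. Time passes only in rows, so rows that do not move let the fingers close. It gives the time, the measured TCP pose, the force and the opening at its end, in the units of the state.
- ctrl.get_obs(): the state, without advancing time (a new reading comes with each control period).
- ctrl.camera(name): name is "scene" or "top" or "wrist"; returns a dict with "color" (400x640x3 uint8, red, green, blue), "camera_matrix" (3x3 intrinsics, pixels), "eye" and "attitude" of the camera in the world; the wrist camera has in their place "T_tool_cam" (4x4, takes a point from camera to tool coordinates, whose origin is the TCP and whose axes are the flange's). Camera axes: x right, y up, looking along -z (the intrinsics and any distortion apply to the point x, -y, -z); pixel columns grow to the right and rows downward; lengths in m; the calibration is good to about 2 mm. The wrist camera is an equidistant fisheye: a pixel r from the principal point sees the ray r / f radians off the axis. A picture is of the moment at which its call begins: read the wrist's pose just before it. There is no depth.
- ctrl.hand_in(): hands the job in, once; it reports no verdict.
The state is a dict: "time_s": time; "q": joint angles; "dq": joint speeds; "joint_efforts": joint torques, N m; "eef_pos": TCP position; "eef_rot": TCP orientation; "wrist_force": force on the tool from outside, world axes, zero at the start; "torque": the same for the moment, N m; "opening": opening from 0.0 (shut) to 1.0 (fully open).
Only numpy, scipy, OpenCV 4.12 (cv2) and the standard library are available. Lean on these libraries where they do the work, as an engineer would, in place of code of your own. Each camera call takes 0.05 s, during which the arm holds its last target. There are 200 camera calls.

## Working session

There is one attempt and no reset: what is moved stays moved. The work goes in short steps, Python scripts to look and compute and a tool call to move; the robot and the scene stay as the last step left them, time stands still between calls to the robot, and variables do not carry over. Pictures are saved under pics/ and viewed, about 8 in all and at most 12, crops included, and the job is handed in when it is done.

Besides the shell and the picture viewer there is one more tool, called after ">>>" as name(argument=value, ...), one argument or row to a line, values as JSON. arm_command: Moves the arm, as the interface text tells. Its arguments: {"type":"object","properties":{"plan":{"type":"array","items":{"type":"number"}},"grip":{"type":"number"}},"required":["plan"]}

```bash
mkdir -p pics; python3 - <<'E'
from bench import ctrl
import cv2,numpy as np,pickle
o=ctrl.get_obs();print(o)
d={}
for n in("scene","top"):
    c=ctrl.camera(n);d[n]=c
    cv2.imwrite(f"pics/{n}0.png",c["color"][:,:,::-1]);print(n,c["camera_matrix"],c["eye"],c["attitude"],[k for k in c])
pickle.dump(d,open("d0.pkl","wb"))
E
```

```text
{'time_s': 0.0, 'q': array([ 1.08970738e+00,  1.81541075e-01,  1.60801070e+00,  3.17473509e-05,
        1.35378227e+00, -2.06340276e-01]), 'dq': array([ 0.00057179, -0.00020984, -0.00122536, -0.00161988,  0.00097112,
        0.0007326 ]), 'joint_efforts': array([-4.46597214e-04, -4.44858134e+01, -3.51338947e+01, -8.55812368e-05,
        8.89572082e-03,  5.09565416e-05]), 'eef_pos': array([0.1557203 , 0.55290793, 0.20938285]), 'eef_rot': array([-3.08005213e-04,  1.36946007e-01,  9.90578131e-01, -8.14546652e-04]), 'wrist_force': array([0.07530696, 0.38786565, 1.04319927]), 'torque': array([-0.01391897,  0.02649236,  0.00538049]), 'opening': 1.0007203073231135}
scene [[446.62686052   0.         315.8900501 ]
 [  0.         446.62686052 201.93504311]
 [  0.           0.           1.        ]] [ 1.23270464 -0.02787749  0.62555846] [0.65745906 0.32510818 0.29321301 0.6132523 ] ['color', 'camera_matrix', 'eye', 'attitude']
top [[462.268696     0.         319.69278494]
 [  0.         462.268696   205.1016809 ]
 [  0.           0.           1.        ]] [0.46178837 0.01382108 0.82237681] [-0.69606777 -0.04472802  0.03635404  0.71565875] ['color', 'camera_matrix', 'eye', 'attitude']
```

View pics/scene0.png

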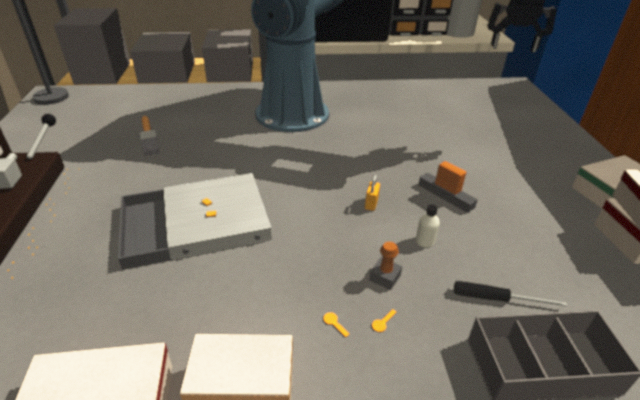

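View pics/top0.png

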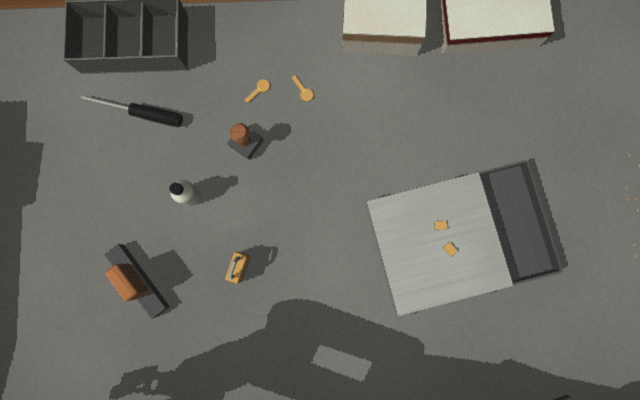

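The scene shows the scraper at about (450,185) and the plate at about (215,215), with its tray on the left. In the top view the scraper is at about (135,282) and the plate's corners are at about (367,200), (480,173), (512,285) and (399,315). The chips are at (441,225) and (451,249), and the tray is on the right. I'll enlarge both areas for exact corners.

```bash
cat > h.py <<'E'
import numpy as np,cv2
from scipy.spatial.transform import Rotation as R
def rot(q): return R.from_quat(q,scalar_first=True).as_matrix()
def unproj(c,uv,z):
    uv=np.atleast_2d(uv).astype(float);K=c["camera_matrix"]
    d=np.c_[(uv[:,0]-K[0,2])/K[0,0],-(uv[:,1]-K[1,2])/K[1,1],-np.ones(len(uv))]@rot(c["attitude"]).T
    return c["eye"]+d*((z-c["eye"][2])/d[:,2])[:,None]
def proj(c,P):
    p=(np.atleast_2d(P)-c["eye"])@rot(c["attitude"]);K=c["camera_matrix"]
    return np.c_[K[0,2]+K[0,0]*p[:,0]/-p[:,2],K[1,2]-K[1,1]*p[:,1]/-p[:,2]]
E
python3 - <<'E'
import pickle,cv2,numpy as np
from h import *
d=pickle.load(open("d0.pkl","rb"));t=d["top"]
im=t["color"][:,:,::-1]
a=cv2.resize(im[235:325,90:180],None,fx=4,fy=4,interpolation=cv2.INTER_CUBIC)
b=cv2.resize(im[150:325,360:575],None,fx=2,fy=2,interpolation=cv2.INTER_CUBIC)
o=np.zeros((360,800,3),np.uint8);o[:360,:360]=a;o[:350,365:795]=b
cv2.imwrite("pics/crop.png",o)
P=unproj(t,[(367,200),(480,173),(512,285),(399,315)],.035);print(P,P.mean(0))
hsv=cv2.cvtColor(im,cv2.COLOR_BGR2HSV)
m=cv2.inRange(hsv,(8,120,100),(28,255,255));m[:,:370]=0;m[:,500:]=0
n,l,s,ce=cv2.connectedComponentsWithStats(m);print(s,ce);print(unproj(t,ce[1:],.038))
E
```

```text
[[ 0.55913653 -0.05938725  0.035     ]
 [ 0.60035293 -0.25526874  0.035     ]
 [ 0.4090511  -0.29588271  0.035     ]
 [ 0.36473068 -0.1051235   0.035     ]] [ 0.48331781 -0.17891555  0.035     ]
[[     0      0    640    400 255835]
 [   435    221     12      8     79]
 [   444    243     12     12     86]] [[319.41887154 199.47564641]
 [440.50632911 224.82278481]
 [449.68604651 248.68604651]]
[[ 0.51285229 -0.18176748  0.038     ]
 [ 0.47222884 -0.1948794   0.038     ]]
```

View pics/crop.png

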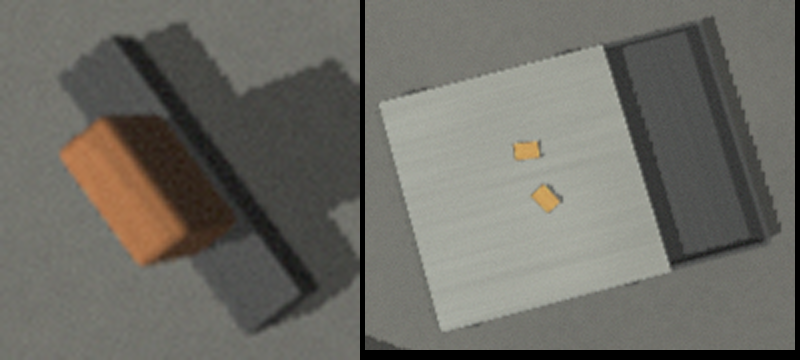

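The left crop shows the handle's top face at (60,155), (103,117), (190,237) and (147,266), and the foot's top face at (62,77), (115,37), (303,290) and (250,325). The right crop shows the plate's corners at (379,102), (604,45), (671,269) and (442,331).

```bash
python3 - <<'E'
import pickle,cv2,numpy as np
from h import *
d=pickle.load(open("d0.pkl","rb"));t=d["top"];s=d["scene"]
f=lambda L:np.array(L)/4+(90-.4,235-.4)
g=lambda L:(np.array(L)-(365,0))/2+(360-.25,150-.25)
H=unproj(t,f([(60,155),(103,117),(190,237),(147,266)]),.08)
F=unproj(t,f([(62,77),(115,37),(303,290),(250,325)]),.025)
Q=unproj(t,g([(379,102),(604,45),(671,269),(442,331)]),.035)
for n,P in zip("HFQ",(H,F,Q)):
    e=np.roll(P,-1,0)-P
    print(n,P.mean(0).round(4),np.linalg.norm(e,axis=1).round(4),np.degrees(np.arctan2(e[:,1],e[:,0])).round(1))
C=Q.mean(0)
# joint fit of plate pose over both? report scene projection
print(proj(s,np.r_[H,F,Q]).round(0))
for P in [(0.51285,-.18177),(.47223,-.19488)]:
    y=(Q[1]-Q[0])+(Q[2]-Q[3]);y=-y[:2]/np.linalg.norm(y[:2]);x=np.array([y[1],-y[0]])
    v=np.array(P)-C[:2];print(v@x,v@y)
print("yaw",np.degrees(np.arctan2(x[1],x[0])))
E
```

```text
H [0.4315 0.342  0.08  ] [0.0224 0.0602 0.0201 0.0572] [ -49.2 -143.4  122.8   38.8]
F [0.4338 0.3419 0.025 ] [0.028  0.1374 0.0264 0.1354] [ -53.7 -142.9  122.    37.8]
Q [ 0.4835 -0.1785  0.035 ] [0.2    0.1962 0.1987 0.1987] [ -77.3 -167.3  103.4   13.1]
[[466. 171.]
 [460. 175.]
 [438. 163.]
 [444. 160.]
 [477. 199.]
 [469. 204.]
 [419. 177.]
 [427. 173.]
 [271. 227.]
 [167. 247.]
 [163. 188.]
 [252. 173.]]
0.027825234766317413 -0.00976758508777492
-0.014703191890464923 -0.01339931003588006
yaw 13.00640582764763
```

>>> arm_command(
  plan=[0,0,0,-0.133,0,0,0,-0.133,0,0,0,-0.133,0,0,0,-0.133,0,0,0,-0.133,0,0,0,-0.133,0,0,0,-0.133,-5,-17,0,0,-10,-37,0,0,-10,-37,0,0,-10,-37,0,0,-10,-37,0,0,-10,-37,0,0,-10,-37,0,0,-10,-37,0,0,-10,-37,0,0,-6,-23,0,0,0,0,0,0,0,0,0,0],
  grip=1,
)

```text
time_s: 2.0
eef_pos: [0.4329, 0.3424, 0.2098]
eef_rot: [-0.001, -0.322, 0.947, 0.0]
wrist_force: [-0.2, 0.1, 0.9]
opening: 1.001
```

```bash
cat >> h.py <<'E'
def wrist(ctrl):
    o=ctrl.get_obs();c=ctrl.camera("wrist");T=np.eye(4);T[:3,:3]=rot(o["eef_rot"]);T[:3,3]=o["eef_pos"]
    c["T"]=T@c["T_tool_cam"];return c
def wun(c,uv,z):
    K=c["camera_matrix"];v=np.atleast_2d(uv).astype(float)-K[:2,2];r=np.hypot(*v.T);th=r/K[0,0]
    d=np.c_[np.sin(th)*v[:,0]/r,-np.sin(th)*v[:,1]/r,-np.cos(th)]@c["T"][:3,:3].T
    e=c["T"][:3,3];return e+d*((z-e[2])/d[:,2])[:,None]
def wpr(c,P):
    p=(np.atleast_2d(P)-c["T"][:3,3])@c["T"][:3,:3];r=np.hypot(p[:,0],p[:,1]);th=np.arctan2(r,-p[:,2]);K=c["camera_matrix"]
    return K[:2,2]+(K[0,0]*th/r)[:,None]*p[:,:2]*(1,-1)
def box(cx,cy,yaw,lx,ly,z):
    a=np.radians(yaw);u=np.array([[1,1],[-1,1],[-1,-1],[1,-1]])*[lx/2,ly/2]
    return np.c_[u@np.array([[np.cos(a),np.sin(a)],[-np.sin(a),np.cos(a)]])+[cx,cy],np.full(4,z)]
E
python3 - <<'E'
from h import *;from bench import ctrl
import pickle
c=wrist(ctrl);pickle.dump(c,open("w1.pkl","wb"));print(c["T"])
im=cv2.resize(c["color"][:,:,::-1],(800,500))
for z,lx,ly in((.08,.06,.026),(.025,.14,.03)):
    p=wpr(c,box(.4325,.342,37.5,lx,ly,z));print(p.round())
    cv2.polylines(im,[np.int32(p*1.25*8)],True,(0,255,0),1,cv2.LINE_AA,3)
cv2.imwrite("pics/w1.png",im);print(ctrl.get_obs())
E
```

```text
[[-6.08481814e-01 -7.58471309e-01 -2.33390563e-01  3.72537767e-01]
 [ 7.93567254e-01 -5.81219862e-01 -1.80095766e-01  2.96182479e-01]
 [ 9.46240336e-04 -2.94796107e-01  9.55559710e-01  3.74161128e-01]
 [ 0.00000000e+00  0.00000000e+00  0.00000000e+00  1.00000000e+00]]
[[334. 213.]
 [334. 154.]
 [307. 154.]
 [308. 213.]]
[[333. 229.]
 [334. 111.]
 [307. 111.]
 [308. 229.]]
{'time_s': 2.05, 'q': array([ 4.55094065e-01,  1.30508141e-01,  1.66520374e+00,  4.27961720e-04,
        1.34692433e+00, -1.77184142e+00]), 'dq': array([ 1.85995708e-02, -6.64623588e-03,  2.69734681e-03, -2.83586023e-03,
       -3.04902127e-05, -8.66611769e-04]), 'joint_efforts': array([-9.06355083e-01, -4.15873718e+01, -3.52748394e+01, -6.21574628e-02,
       -2.78027204e-02, -9.43091931e-03]), 'eef_pos': array([0.43242922, 0.34291691, 0.20988134]), 'eef_rot': array([-5.44000728e-04, -3.22171042e-01,  9.46681311e-01,  1.40835125e-04]), 'wrist_force': array([ 0.07413729,  0.93498275, -0.1295439 ]), 'torque': array([0.00568566, 0.00524984, 0.03223179]), 'opening': 1.002948421113353}
```

View pics/w1.png

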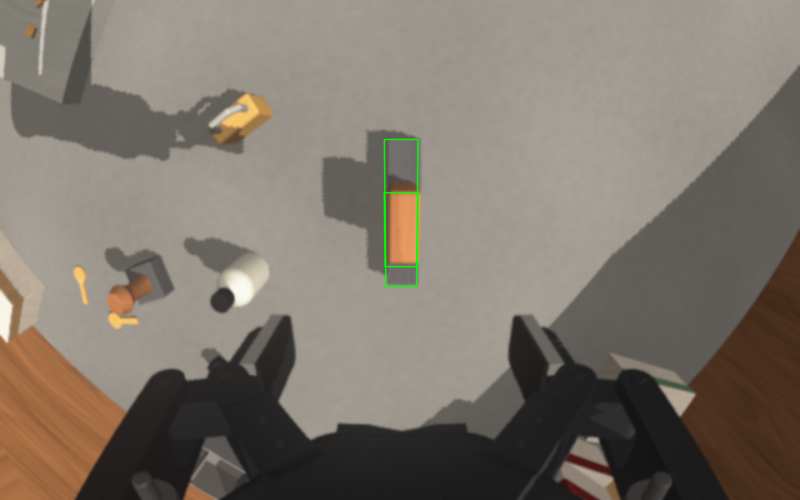

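The wrist view shows the predicted outline matching the scraper to within about 3 mm, with the handle centred near (402,228). I'll go down and grip.

>>> arm_command(
  plan=[0,0,20,0,0,0,30,0,0,0,30,0,0,0,30,0,0,0,30,0,0,0,20,0,0,0,10,0,0,0,5,0,0,0,0,0,0,0,0,0],
)

```text
time_s: 3.05
eef_pos: [0.4338, 0.3434, 0.0364]
eef_rot: [0.001, -0.322, 0.947, 0.0]
wrist_force: [-0.0, 0.6, -0.4]
opening: 0.998
```

>>> arm_command(
  plan=[0,0,0,0,0,0,0,0,0,0,0,0,0,0,0,0,0,0,0,0,0,0,0,0,0,0,0,0,0,0,0,0,0,0,0,0,0,0,0,0],
  grip=0,
)

```text
time_s: 4.05
eef_pos: [0.4333, 0.343, 0.0357]
eef_rot: [0.0, -0.322, 0.947, 0.0]
wrist_force: [-2.1, 1.0, 5.4]
opening: 0.298
```

>>> arm_command(
  plan=[0,0,-10,0,0,0,-20,0,0,0,-30,0,0,0,-30,0,0,0,-30,0,0,0,-20,0,0,0,-10,0,0,0,0,0.067,0,0,0,0.08,0,0,0,0.08,0,0,0,0.08,0,0,0,0.08,0,0,0,0.04,0,0,0,0],
)

```text
time_s: 5.45
eef_pos: [0.4323, 0.3422, 0.184]
eef_rot: [-0.001, -0.114, 0.993, -0.001]
wrist_force: [-0.7, -0.9, -3.4]
opening: 0.295
```

>>> arm_command(
  plan=[2,-10,0,0,4,-20,0,0,4,-30,0,0,5,-34,0,0,5,-34,0,0,5,-34,0,0,5,-34,0,0,5,-34,0,0,5,-34,0,0,5,-34,0,0,5,-34,0,0,5,-34,0,0,4,-30,0,0,4,-25,0,0,3,-20,0,0,2,-14,0,0,0,-9,0,0,0,0,0,0,0,0,0,0,0,0,0,0],
)

```text
time_s: 7.45
eef_pos: [0.4722, -0.1236, 0.1852]
eef_rot: [-0.0, -0.115, 0.993, 0.0]
wrist_force: [0.3, 0.3, -2.9]
opening: 0.295
```

```bash
python3 - <<'E'
from h import *;from bench import ctrl
c=wrist(ctrl);t=ctrl.camera("top");s=ctrl.camera("scene");o=ctrl.get_obs();print(o["eef_pos"],o["eef_rot"],o["wrist_force"],o["opening"])
P=np.append(np.array([.4835,-.1785]),0);a=np.radians(13);y=np.array([-np.sin(a),np.cos(a)])
w=cv2.resize(c["color"][:,:,::-1],(800,500))
for b in(box(.4835,-.1785,13,.2,.2,.035),box(*(P[:2]+.065*y),13,.14,.03,.035)):
    cv2.polylines(w,[np.int32(wpr(c,b)*1.25*8)],True,(0,255,0),1,cv2.LINE_AA,3)
cv2.imwrite("pics/w2.png",w)
cv2.imwrite("pics/s2.png",s["color"][:,:,::-1])
E
```

```text
[ 0.47232666 -0.12386654  0.18530771] [-1.75265483e-06 -1.14934875e-01  9.93373028e-01  2.91456757e-05] [ 0.3931399   0.3066599  -2.75640699] 0.2933112304145912
```

View pics/w2.png

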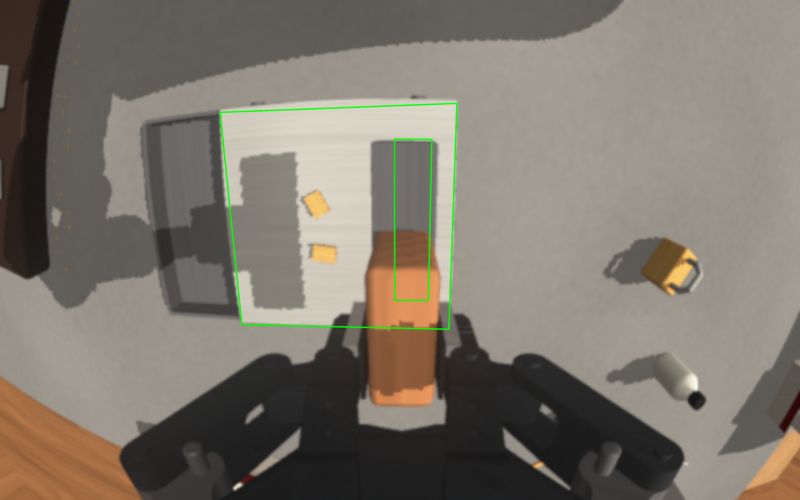

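The wrist view shows the scraper held upright over the bare rear part of the plate, with the foot at (400,190) and both chips clear at (317,204) and (323,253). I'll lower it.

>>> arm_command(
  plan=[0,5,0,0,0,4,10,0,0,0,20,0,0,0,25,0,0,0,20,0,0,0,15,0,0,0,10,0,0,0,5,0,0,0,3,0,0,0,2,0,0,0,1,0,0,0,1,0,0,0,0,0,0,0,0,0],
)

```text
time_s: 9.0
eef_pos: [0.4704, -0.1159, 0.0735]
eef_rot: [0.0, -0.114, 0.993, -0.0]
wrist_force: [-0.0, -0.5, -2.9]
opening: 0.291
```

>>> arm_command(
  plan=[0,0,1,0,0,0,1,0,0,0,1,0,0,0,0,0,0,0,0,0],
)

```text
time_s: 9.5
eef_pos: [0.4703, -0.1158, 0.0707]
eef_rot: [0.0, -0.114, 0.993, -0.0]
wrist_force: [-2.5, 0.9, 4.0]
opening: 0.29
```

>>> arm_command(
  plan=[0,-3,0,0,0,-6,0,0,0,-8,0,0,0,-8,0,0,0,-8,0,0,0,-8,0,0,0,-8,0,0,0,-8,0,0,0,-8,0,0,0,-8,0,0,0,-8,0,0,0,-8,0,0,0,-8,0,0,0,-8,0,0,0,-8,0,0,0,-8,0,0,0,-5,0,0,0,0,0,0],
)

```text
time_s: 11.3
eef_pos: [0.4995, -0.2394, 0.0707]
eef_rot: [0.001, -0.114, 0.993, -0.0]
wrist_force: [0.4, 1.2, 3.6]
opening: 0.293
```

>>> arm_command(
  plan=[0,-4,0,0,0,-4,0,0,0,-4,0,0,0,-4,0,0,0,-4,0,0,0,-4,0,0,0,-4,0,0,0,0,0,0,0,0,0,0],
)

```text
time_s: 12.2
eef_pos: [0.5057, -0.2659, 0.0707]
eef_rot: [0.0, -0.114, 0.993, -0.0]
wrist_force: [-0.9, 2.7, 4.3]
opening: 0.295
```

```bash
python3 - <<'E'
from h import *;from bench import ctrl
c=wrist(ctrl);t=ctrl.camera("top");s=ctrl.camera("scene")
o=np.zeros((600,800,3),np.uint8)
o[:300,:400]=cv2.resize(t["color"][150:300,400:600,::-1],(400,300),interpolation=cv2.INTER_CUBIC)
o[:300,400:]=cv2.resize(s["color"][150:300,100:300,::-1],(400,300),interpolation=cv2.INTER_CUBIC)
o[300:,:480]=cv2.resize(c["color"][:,:,::-1],(480,300))
cv2.imwrite("pics/p3.png",o)
E
```

```text
(no output)
```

View pics/p3.png

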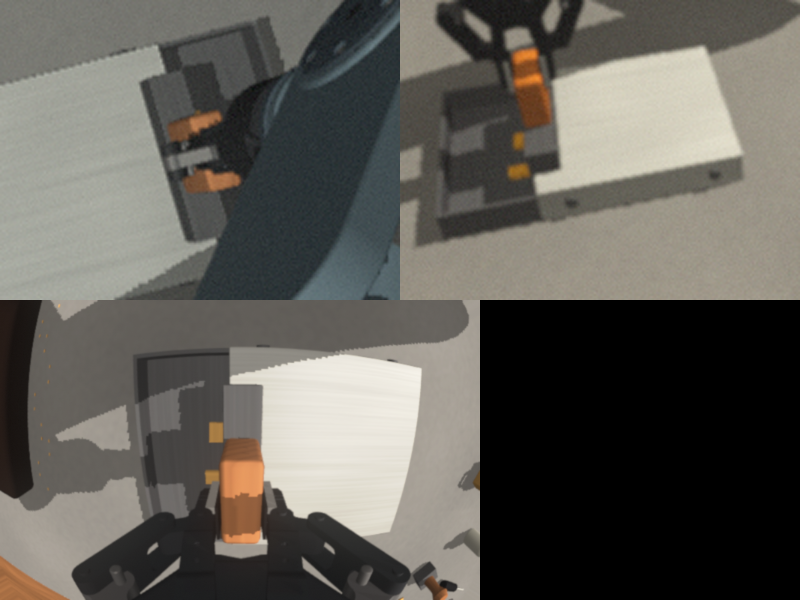

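Both chips show just past the edge in front of the foot: at (519,141) and (519,172) in the scene crop, and (215,433) and (212,477) in the wrist crop. I can't tell how they rest from this. I'll pull the scraper back and look again.

>>> arm_command(
  plan=[0,3,0,0,0,6,0,0,0,8,0,0,0,8,0,0,0,8,0,0,0,4,0,0,0,0,0,0,0,0,0,0],
)

```text
time_s: 13.15
eef_pos: [0.4969, -0.2289, 0.0707]
eef_rot: [0.0, -0.115, 0.993, 0.0]
wrist_force: [0.5, 0.5, 6.5]
opening: 0.291
```

```bash
cat > look.py <<'E'
import sys
from h import *;from bench import ctrl
c=wrist(ctrl);s=ctrl.camera("scene");o=ctrl.get_obs();print(o["eef_pos"],o["wrist_force"])
a=np.radians(13);X=np.array([np.cos(a),np.sin(a)]);Y=np.array([-X[1],X[0]]);C=np.array([.4835,-.1785])
for n,im,un in(("w",c["color"],lambda p,z:wun(c,p,z)),("s",s["color"],lambda p,z:unproj(s,p,z))):
    m=cv2.inRange(cv2.cvtColor(im,cv2.COLOR_RGB2HSV),(14,110,60),(30,255,255))
    k,l,st,ce=cv2.connectedComponentsWithStats(m)
    for i in range(1,k):
        for z in(.007,.038):
            v=un(ce[i],z)[0,:2]-C
            if st[i,4]>15 and abs(v@X)<.12 and abs(v@Y)<.22: print(n,z,ce[i].round(1),st[i,4],"plate xy",(v@X).round(4),(v@Y).round(4))
o=np.zeros((400,800,3),np.uint8)
o[:,:400]=cv2.resize(s["color"][160:280,110:230,::-1],(400,400),interpolation=cv2.INTER_CUBIC)
o[:,400:]=cv2.resize(c["color"][50:250,150:350,::-1],(400,400),interpolation=cv2.INTER_CUBIC)
cv2.imwrite(sys.argv[1],o)
E
python3 look.py pics/p4.png
```

```text
[ 0.49690866 -0.22890937  0.07069795] [-0.79683306 -0.61668066  7.21603919]
w 0.007 [239.  176.7] 482 plate xy -0.0219 -0.1156
w 0.038 [239.  176.7] 482 plate xy -0.029 -0.107
w 0.007 [240.1 235.1] 447 plate xy 0.0273 -0.1187
w 0.038 [240.1 235.1] 447 plate xy 0.0134 -0.1097
s 0.038 [185.1 185.8] 17 plate xy -0.0871 -0.0523
s 0.007 [159.7 220. ] 70 plate xy -0.0216 -0.1148
s 0.038 [159.7 220. ] 70 plate xy 0.0178 -0.1101
s 0.007 [159.2 235.3] 84 plate xy 0.0276 -0.1176
s 0.038 [159.2 235.3] 84 plate xy 0.0645 -0.1128
```

View pics/p4.png

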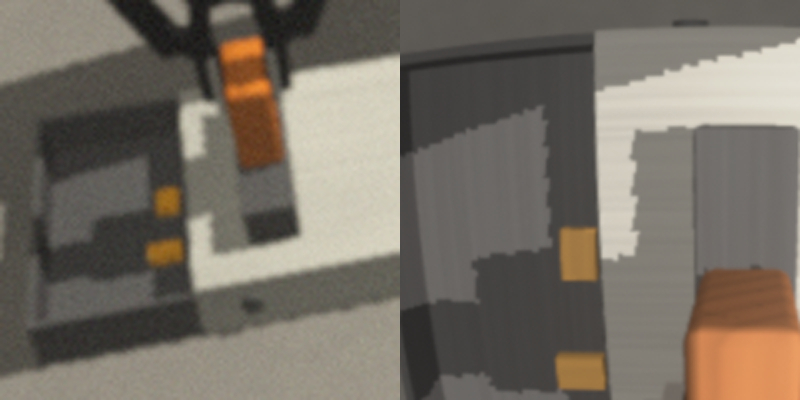

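Both views agree only if the chips lie on the tray floor (z = 7 mm), at plate xy of about (-22,-115) and (27,-118) mm. I'll ease the pressure, release and withdraw.

>>> arm_command(
  plan=[0,0,-0.3,0,0,0,0,0,0,0,0,0],
)

```text
time_s: 13.55
eef_pos: [0.4969, -0.2289, 0.0707]
eef_rot: [0.0, -0.114, 0.993, 0.001]
wrist_force: [0.4, 0.8, 4.4]
opening: 0.29
```

>>> arm_command(
  plan=[0,0,0,0,0,0,0,0,0,0,0,0,0,0,0,0,0,0,0,0,0,0,0,0,0,0,0,0,0,0,0,0,0,0,0,0,0,0,0,0],
  grip=1,
)

```text
time_s: 14.55
eef_pos: [0.4969, -0.2298, 0.0706]
eef_rot: [-0.0, -0.114, 0.993, -0.0]
wrist_force: [0.1, 0.1, 0.3]
opening: 0.999
```

>>> arm_command(
  plan=[0,0,-5,0,0,0,-10,0,0,0,-20,0,0,0,-30,0,0,0,-30,0,0,0,-20,0,0,0,-10,0,0,0,0,0,0,0,0,0,0,0,0,0],
)

```text
time_s: 15.55
eef_pos: [0.496, -0.2292, 0.1941]
eef_rot: [-0.001, -0.114, 0.993, 0.001]
wrist_force: [-0.6, 0.1, -0.2]
opening: 1.003
```

```bash
python3 look.py pics/p5.png
```

```text
[ 0.49621018 -0.22927763  0.1942255 ] [ 0.75272996 -0.42478675 -0.33861291]
w 0.007 [266.  153.5] 230 plate xy -0.0219 -0.1155
w 0.038 [266.  153.5] 230 plate xy -0.0266 -0.11
w 0.007 [265.3 194.1] 218 plate xy 0.027 -0.1185
w 0.038 [265.3 194.1] 218 plate xy 0.018 -0.1127
s 0.038 [184.1 180. ] 152 plate xy -0.1106 -0.0526
s 0.007 [159.8 220.1] 69 plate xy -0.0213 -0.1147
s 0.038 [159.8 220.1] 69 plate xy 0.0181 -0.11
s 0.007 [159.1 235.3] 83 plate xy 0.0276 -0.1177
s 0.038 [159.1 235.3] 83 plate xy 0.0645 -0.1129
```

View pics/p5.png

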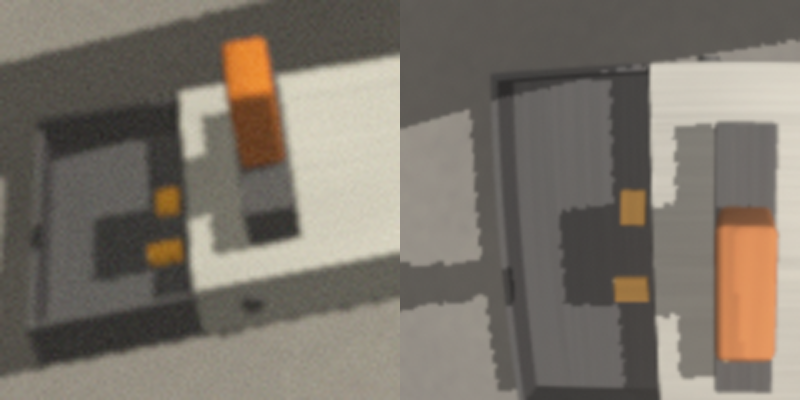

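The scraper stands upright and free on the plate, both chips lie in the tray, and the gripper is clear above them.

```bash
python3 -c "
from bench import ctrl
print(ctrl.hand_in())"
```

```text
the job is handed in; nothing more can be done
None
```

Both offcuts are in the catch tray and the scraper stands upright on the plate. The job is handed in, at about 15.6 s of the 40 s allowed; no verdict is reported.

- **What I did:** I gripped the scraper by its handle and set it down behind the offcuts, at about y = +64 mm in the plate's frame. I wiped to about y = -90 mm, drew back to about y = -52 mm, released it and raised the gripper about 120 mm.
- **Offcuts:** The wrist and scene cameras agree within about 1 mm that they lie on the tray floor, at about (-22, -115) and (27, -118) mm in the plate's frame. They had not moved after the release.
- **Scraper:** In both last views it stands upright, clear of the gripper. I judged upright by eye; its height was not measured separately after release.
- **Forces:** No wrist force I read was above about 8 N, and it was near zero at the end. I saw no sign of the gripper touching an offcut.
- **Disagreements:** No check failed. The only mismatch was about 3 mm along the handle between the first pose estimate and the wrist view, which was harmless here.

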